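Change over the lit candle display

TASK

Change over the lit candle stand: switch it off at the red isolator handle, move every old tester tumbler from the stand into the returns tray, and set every new candle upright within a lit circle of its own, label facing squarely to the stand's front (the side with the blue price rail); then switch the stand back on. Have the isolator off whenever you handle a candle or tumbler. Set the glass down gently without dropping it, and leave the diffuser bottle and the tealight box where they are.

Things in the scene. Friction and masses are not known exactly. Their poses are not given: they have to be found in the camera images.
- stand: lit display stand: flat light box fixed to the counter, 140 mm (x) by 420 mm (y), 30 mm high; aluminium sides, pale flat top with four lit cream circles in a row, blue price rail with white tickets along its front (shoppers' side). Origin: centre of its underside, on the counter; +x points to the front, away from the robot; z up; turned by up to 8 degrees
- circle1 (a point): centre of lit circle 1 on top of the stand (30 mm above the counter); the circles are 86 mm across, 100 mm apart along the stand's y; frame parallel to the stand's
- circle2 (a point): centre of lit circle 2 on top of the stand (30 mm above the counter); the circles are 86 mm across, 100 mm apart along the stand's y; frame parallel to the stand's
- circle3 (a point): centre of lit circle 3 on top of the stand (30 mm above the counter); the circles are 86 mm across, 100 mm apart along the stand's y; frame parallel to the stand's
- circle4 (a point): centre of lit circle 4 on top of the stand (30 mm above the counter); the circles are 86 mm across, 100 mm apart along the stand's y; frame parallel to the stand's
- isolator_box: grey enclosure of the stand's power isolator, fixed to the counter, face up: 112 mm (x) by 86 mm (y), 59 mm high; on top a yellow plate of 80 mm diameter with a green mark at its +x side (ON) and a black mark at its +y side (OFF). Origin: centre of its underside, z up; turned by up to 17 degrees
- isolator (a joint): red isolator handle, turning about the vertical axis through the enclosure's centre. 0 = OFF (bar along the enclosure's y, white pointer line to its +y); 1.571 = ON (bar along the enclosure's x, pointer to its +x), clockwise from OFF seen from above. Stops at both; it resists by up to 0.15 N m until half-way, then snaps by itself to the other end and stays
- handle_grip (a point): point on the handle's axis at gripping height, 85 mm above the counter, fixed to the handle: an upright bar 14 mm wide, 64 mm long, 30 mm tall (underside 67, top 97 mm above the counter) on a turning disc of 54 mm diameter. Frame: x across the bar, y along it towards the pointer
- handle_pointer (a point): pointer end of the handle, on the bar's top face, 30 mm from the axis
- tray: shallow cardboard returns tray fixed to the counter, outside 150 mm (its x) by 190 mm (its y), walls 22 mm high and 4 mm thick, floor 4 mm thick. Origin: centre of its underside, z up; turned by up to 11 degrees
- candle1: new candle: sage green glass jar, 58 mm diameter up to 62 mm height, dark lid (does not come off) of 52 mm diameter up to 74 mm, knob of 26 mm diameter up to 98 mm; 0.3 kg. White label with blue stripe on its +x side; white seal strip on the lid on the same side. Origin: centre of its underside, z up. Starts on the counter; may be absent (None)
- candle2: new candle: lilac glass jar, 58 mm diameter up to 62 mm height, dark lid (does not come off) of 52 mm diameter up to 74 mm, knob of 26 mm diameter up to 98 mm; 0.3 kg. White label with blue stripe on its +x side; white seal strip on the lid on the same side. Origin: centre of its underside, z up. Starts on the counter; may be absent (None)
- candle3: new candle: teal blue glass jar, 58 mm diameter up to 62 mm height, dark lid (does not come off) of 52 mm diameter up to 74 mm, knob of 26 mm diameter up to 98 mm; 0.3 kg. White label with blue stripe on its +x side; white seal strip on the lid on the same side. Origin: centre of its underside, z up. Starts on the counter; may be absent (None)
- candle4: new candle: rose pink glass jar, 58 mm diameter up to 62 mm height, dark lid (does not come off) of 52 mm diameter up to 74 mm, knob of 26 mm diameter up to 98 mm; 0.3 kg. White label with blue stripe on its +x side; white seal strip on the lid on the same side. Origin: centre of its underside, z up. Starts on the counter; may be absent (None)
- candle1_label (a point): middle of the label of candle1, 29 mm from the jar's axis along its +x, 30 mm above its underside
- candle2_label (a point): middle of the label of candle2, 29 mm from the jar's axis along its +x, 30 mm above its underside
- candle3_label (a point): middle of the label of candle3, 29 mm from the jar's axis along its +x, 30 mm above its underside
- candle4_label (a point): middle of the label of candle4, 29 mm from the jar's axis along its +x, 30 mm above its underside
- tester1: old tester, open red glass tumbler candle, straight, 54 mm in diameter and 60 mm tall, 0.2 kg. Origin: centre of its underside, z up. Starts on the lit stand; may be absent (None)
- tester2: old tester, open purple glass tumbler candle, straight, 54 mm in diameter and 60 mm tall, 0.2 kg. Origin: centre of its underside, z up. Starts on the lit stand; may be absent (None)
- diffuser: bystander: amber glass bottle with brass cap, 52 mm in diameter, 100 mm tall; origin at the centre of its underside
- tealights: bystander: red box of tealights, 85 x 60 x 40 mm; origin at the centre of its underside

How it is judged (in metres and radians):
On the way, in this order (a step that is already met when the one before it is completed fails the run):
1. the isolator is switched off (value of joint isolator below 0.22 rad), for 0.2 s.
2. with the isolator off, all old testers stand in the tray and all new candles stand in the circles, labels to the front (value of joint isolator below 0.22 rad and (horizontal distance between candle1 and circle1 below 0.016 m or horizontal distance between candle1 and circle2 below 0.016 m or horizontal distance between candle1 and circle3 below 0.016 m or horizontal distance between candle1 and circle4 below 0.016 m) and z of candle1 in the frame of stand between 0.026 and 0.035 m and angle between each of candle1, candle2, candle3, candle4, tester1, tester2's own z axis and vertical below 0.1 rad and angle between the x axis of each of candle1, candle2, candle3, candle4 and the x axis of stand, either way round below 0.3 rad and x of each of candle1_label, candle2_label, candle3_label, candle4_label in the frame of stand above 0.005 m and linear speed of each of candle1, candle2, candle3, candle4, tester1, tester2 below 0.03 m/s and (horizontal distance between candle2 and circle1 below 0.016 m or horizontal distance between candle2 and circle2 below 0.016 m or horizontal distance between candle2 and circle3 below 0.016 m or horizontal distance between candle2 and circle4 below 0.016 m) and z of candle2 in the frame of stand between 0.026 and 0.035 m and (horizontal distance between candle3 and circle1 below 0.016 m or horizontal distance between candle3 and circle2 below 0.016 m or horizontal distance between candle3 and circle3 below 0.016 m or horizontal distance between candle3 and circle4 below 0.016 m) and z of candle3 in the frame of stand between 0.026 and 0.035 m and (horizontal distance between candle4 and circle1 below 0.016 m or horizontal distance between candle4 and circle2 below 0.016 m or horizontal distance between candle4 and circle3 below 0.016 m or horizontal distance between candle4 and circle4 below 0.016 m) and z of candle4 in the frame of stand between 0.026 and 0.035 m and x of tester1 in the frame of tray between -0.06 and 0.06 m and y of tester1 in the frame of tray between -0.085 and 0.085 m and z of each of tester1, tester2 in the frame of tray below 0.01 m and x of tester2 in the frame of tray between -0.06 and 0.06 m and y of tester2 in the frame of tray between -0.085 and 0.085 m), for 0.2 s.
3. the isolator is switched back on (value of joint isolator above 1.35 rad), for 0.2 s.
At the end, for the whole second after the job is handed in: The isolator is on (joint above 1.35 rad); each old tester present stands upright on the tray's floor; each new candle present stands upright on the stand, centred within 16 mm of a circle's centre, its label within 0.3 rad of the stand's front direction; all at rest (value of joint isolator above 1.35 rad and (horizontal distance between candle1 and circle1 below 0.016 m or horizontal distance between candle1 and circle2 below 0.016 m or horizontal distance between candle1 and circle3 below 0.016 m or horizontal distance between candle1 and circle4 below 0.016 m) and z of candle1 in the frame of stand between 0.026 and 0.035 m and angle between each of candle1, candle2, candle3, candle4, tester1, tester2's own z axis and vertical below 0.1 rad and angle between the x axis of each of candle1, candle2, candle3, candle4 and the x axis of stand, either way round below 0.3 rad and x of each of candle1_label, candle2_label, candle3_label, candle4_label in the frame of stand above 0.005 m and linear speed of each of candle1, candle2, candle3, candle4, tester1, tester2 below 0.03 m/s and (horizontal distance between candle2 and circle1 below 0.016 m or horizontal distance between candle2 and circle2 below 0.016 m or horizontal distance between candle2 and circle3 below 0.016 m or horizontal distance between candle2 and circle4 below 0.016 m) and z of candle2 in the frame of stand between 0.026 and 0.035 m and (horizontal distance between candle3 and circle1 below 0.016 m or horizontal distance between candle3 and circle2 below 0.016 m or horizontal distance between candle3 and circle3 below 0.016 m or horizontal distance between candle3 and circle4 below 0.016 m) and z of candle3 in the frame of stand between 0.026 and 0.035 m and (horizontal distance between candle4 and circle1 below 0.016 m or horizontal distance between candle4 and circle2 below 0.016 m or horizontal distance between candle4 and circle3 below 0.016 m or horizontal distance between candle4 and circle4 below 0.016 m) and z of candle4 in the frame of stand between 0.026 and 0.035 m and x of tester1 in the frame of tray between -0.06 and 0.06 m and y of tester1 in the frame of tray between -0.085 and 0.085 m and z of each of tester1, tester2 in the frame of tray below 0.01 m and x of tester2 in the frame of tray between -0.06 and 0.06 m and y of tester2 in the frame of tray between -0.085 and 0.085 m); the robot touches nothing.
It fails at once if a candle or tumbler was handled while the isolator was on (value of joint isolator above 1 rad and (contact force between the fingers and candle1 above 1 N or contact force between the fingers and candle2 above 1 N or contact force between the fingers and candle3 above 1 N or contact force between the fingers and candle4 above 1 N or contact force between the fingers and tester1 above 1 N or contact force between the fingers and tester2 above 1 N)).
It fails at once if a candle or tumbler was let go in mid-air and dropped ((contact force between the fingers and candle1 below 0.05 N and height (world z) of candle1 above 0.036 m and linear speed of candle1 above 0.5 m/s) or (contact force between the fingers and candle2 below 0.05 N and height (world z) of candle2 above 0.036 m and linear speed of candle2 above 0.5 m/s) or (contact force between the fingers and candle3 below 0.05 N and height (world z) of candle3 above 0.036 m and linear speed of candle3 above 0.5 m/s) or (contact force between the fingers and candle4 below 0.05 N and height (world z) of candle4 above 0.036 m and linear speed of candle4 above 0.5 m/s) or (contact force between the fingers and tester1 below 0.05 N and height (world z) of tester1 above 0.036 m and linear speed of tester1 above 0.5 m/s) or (contact force between the fingers and tester2 below 0.05 N and height (world z) of tester2 above 0.036 m and linear speed of tester2 above 0.5 m/s)).
It fails at once if a bystander object was moved by more than 30 mm (distance of any of diffuser, tealights from where it was at the start of the episode above 0.03 m).
Of candle1, candle2, candle3, candle4 only 3 to 4 are there at a start; the rules pass over those that are not, and their reading is None.
Of tester1, tester2 only 1 to 2 are there at a start; the rules pass over those that are not, and their reading is None.
At some moment in a run one of candle1, candle2, candle3, candle4, tester1, tester2 may be knocked a few centimetres aside while the robot is not near it.
It also fails if it takes over 210 s, if anything falls off the work surface, if the arm or the gripper's body presses on something with over 40 N, if the wrist force passes 120 N, or if a joint passes its speed limit or range.

ROBOT

A 7-joint arm with a two-finger parallel gripper is mounted at the origin on the work surface. World frame = base frame: x ahead of the robot, y to its left, z up, the work surface at z = 0. Lengths are in mm, angles in rad, forces in N, time in s.
With the tool pointing down it reaches from about 350 to 900 mm from the base axis. Payload 8.1 kg.
Tool frame: the origin (TCP) lies midway between the tips of the shut fingers; the grasp point (between the pads) lies 19 mm behind it; z points along the fingers, y is the direction in which the jaws open and shut (so a half turn about z gives the same grasp; the last joint's range is limited). The gripper opens to 85 mm and grips with 20 to 120 N. Pads are 22 mm wide; open, the fingers measure 114 mm over their backs; the gripper's body (76 mm by 85 mm) begins 54 mm behind the grasp point. The pads swing forward as they close: fully open they stand 13 mm farther back than shut.
Start: joints at [1.221, 0.434, 0.025, 1.573, -0.012, 1.134, -0.075], TCP at [152.664, -606.082, 231.323] pointing down, gripper open.
Joint ranges: [-2.62, 2.62], [-0.44, 2.09], [-1.27, 1.32], [0.08, 2.57], [-1.32, 4.46], [0.12, 2], [-2.74, 2.74]. Speed limits (rad/s): [2.22, 2.22, 3.01, 3.01, 3.14, 3.14, 3.14].

INTERFACE

Orientations are given as a rotation vector (axis times angle).
In Python, from cell import manip gives the robot as it stands.
- The arm moves only by the tool apply_moves, never from a script. Its argument "series" is a list of rows, each an object with "xyz": the shift along the world's x, y, z in cm, a list of three; "turn": the turn about the world's z in degrees; "grip": the closure, from 0 (fully open) to 1 (shut). A call has 1 to 12 rows; each row is the pose to reach, as a shift and turn from the pose commanded when the call began; what a row does not reach only later rows make up. A row lasts 1/12 s, in which the tool goes at most 41.7 mm and 7.16 degrees, less where a joint would pass 70% of its speed; a pose out of reach is approached as far as the arm can. A call with a gripper value outside its range is refused whole. The fingers move at their own pace and stop on an object; "newtons" is the grip in N (left out, the last holds). Time passes only in rows, so rows that repeat a pose let the fingers close. It gives the time, the measured TCP pose, the force and the opening at its end, in the units of the state.
- manip.observe(): the state, without advancing time (a new reading comes with each control period).
- manip.get_image(name): name is "scene" or "top" or "wrist"; returns a dict with "frame" (384x512x3 uint8, red, green, blue), "K" (3x3 intrinsics, pixels), "T" (4x4, takes a point from camera to world coordinates). Camera axes: x right, y down, z forward; pixel columns grow to the right and rows downward; lengths in mm; the calibration is good to about 2 mm. A picture is of the moment at which its call begins. There is no depth.
- manip.finish_job(): hands the job in, once; it reports no verdict.
The state is a dict: "time": time; "joints": joint angles; "dq": joint speeds; "joint_torque": joint torques, N m; "tcp_pos": TCP position; "ee_rot": TCP orientation; "contact_force": force on the tool from outside, world axes, zero at the start; "wrist_torque": the same for the moment, N m; "grip_width": opening from 0.0 (shut) to 1.0 (fully open).
Only numpy, scipy, OpenCV 4.12 (cv2) and the standard library are available. Lean on these libraries where they do the work, as an engineer would, in place of code of your own. Each camera call takes 0.05 s, during which the arm holds its last target. There are 200 camera calls.

## Working session

There is one attempt and no reset: what is moved stays moved. The work goes in short steps, Python scripts to look and compute and a tool call to move; the robot and the scene stay as the last step left them, time stands still between calls to the robot, and variables do not carry over. Pictures are saved under pics/ and viewed, about 12 in all and at most 16, crops included, and the job is handed in when it is done.

Besides the shell and the picture viewer there is one more tool, called after "Call:" as name(argument=value, ...), one argument or row to a line, values as JSON. apply_moves: Moves the arm, as the interface text tells. Its arguments: {"type":"object","properties":{"series":{"type":"array"},"newtons":{"type":"number"}},"required":["series"]}

```bash
mkdir -p pics; cat > h.py <<'E'
from cell import manip
import numpy as np, cv2
def snap(n,tag):
    d=manip.get_image(n); cv2.imwrite(f'pics/{tag}.png',d['frame'][:,:,::-1]); np.savez(f'pics/{tag}.npz',K=d['K'],T=d['T']); return d
def px(tag,u,v,z):
    d=np.load(f'pics/{tag}.npz'); r=d['T'][:3,:3]@np.linalg.inv(d['K'])@np.array([u,v,1.]); o=d['T'][:3,3]
    return o+r*(z-o[2])/r[2]
def proj(tag,p):
    d=np.load(f'pics/{tag}.npz'); c=np.linalg.inv(d['T'])@np.append(p,1); q=d['K']@c[:3]; return q[:2]/q[2]
def up(tag,out,x0,y0,x1,y1,s):
    i=cv2.imread(f'pics/{tag}.png')[y0:y1,x0:x1]; cv2.imwrite(f'pics/{out}.png',cv2.resize(i,None,fx=s,fy=s,interpolation=cv2.INTER_CUBIC))
E
python3 - <<'E'
from h import *
d=snap('top','top0');snap('scene','sc0');snap('wrist','wr0')
print(d['K'],d['T']);print(manip.observe())
a=cv2.imread('pics/top0.png');cv2.imwrite('pics/top0b.png',cv2.resize(a,(800,600),interpolation=cv2.INTER_CUBIC))
E
```

```text
[[437.34446586   0.         259.52728739]
 [  0.         437.34446586 193.07274618]
 [  0.           0.           1.        ]] [[ 2.75823622e-02 -9.82587575e-01  1.83741314e-01  3.22012402e+02]
 [-9.99464393e-01 -2.38698931e-02  2.23865194e-02  2.04246571e+01]
 [-1.76108303e-02 -1.84260374e-01 -9.82719682e-01  1.19955724e+03]
 [ 0.00000000e+00  0.00000000e+00  0.00000000e+00  1.00000000e+00]]
{'time': 0.15, 'joints': array([ 1.22138134,  0.43507617,  0.02496426,  1.57385151, -0.01159753,
        1.13398804, -0.07513619]), 'dq': array([ 0.00029782, -0.00242229, -0.00049649, -0.00265078,  0.00016622,
       -0.00033846, -0.00025482]), 'joint_torque': array([ 1.67559232e-03, -6.70886350e+01,  1.02591176e+00, -3.16450667e+01,
        1.56740140e-02,  9.03131731e-03, -2.20144278e-05]), 'tcp_pos': array([ 152.5706542 , -605.71812782,  230.71205256]), 'ee_rot': array([-3.11657636e+00, -3.86423843e-01,  3.92871821e-04]), 'contact_force': array([ 0.31282899, -1.08395883,  0.70451854]), 'wrist_torque': array([-0.05988186,  0.00157025,  0.04525764]), 'grip_width': 1.0022883390160413}
```

View pics/top0b.png

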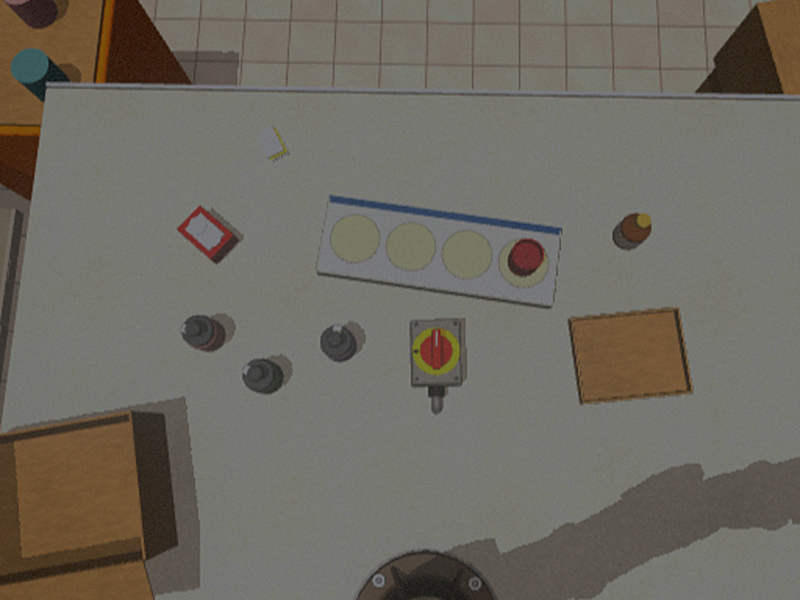

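View pics/sc0.png

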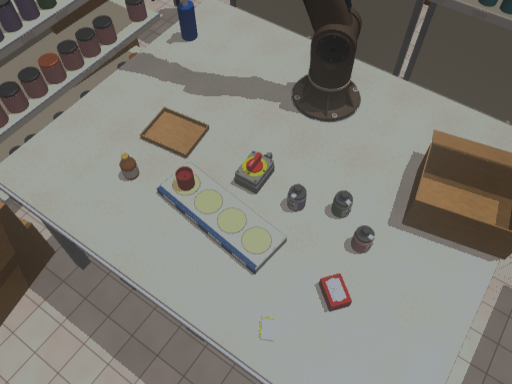

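The top view (800 px scale) shows the stand at about (440,250) with four circles. The red tester is on the right circle at (526,257), and no purple one is visible. The three candles are at (203,332), (263,376) and (338,342). The isolator is at (437,350) and ON, the tray is at (630,355), the bottle at (632,230) and the red box at (208,235).

```bash
python3 - <<'E'
from h import *
up('top0','c1',105,190,245,260,5.7)
up('top0','c2',200,115,365,265,4)
E
```

```text
(no output)
```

View pics/c1.png

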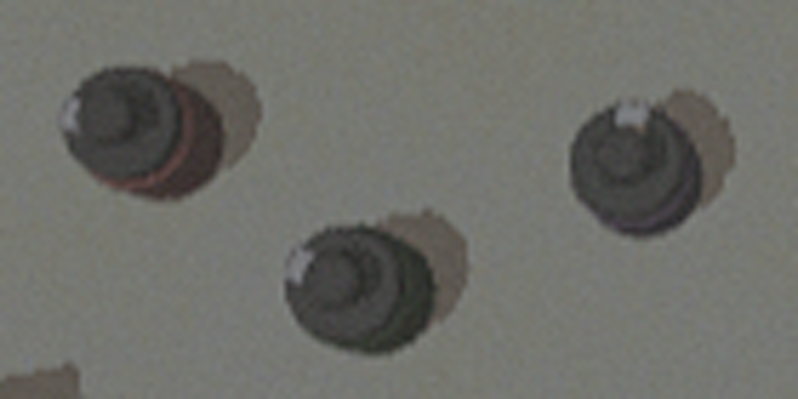

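View pics/c2.png

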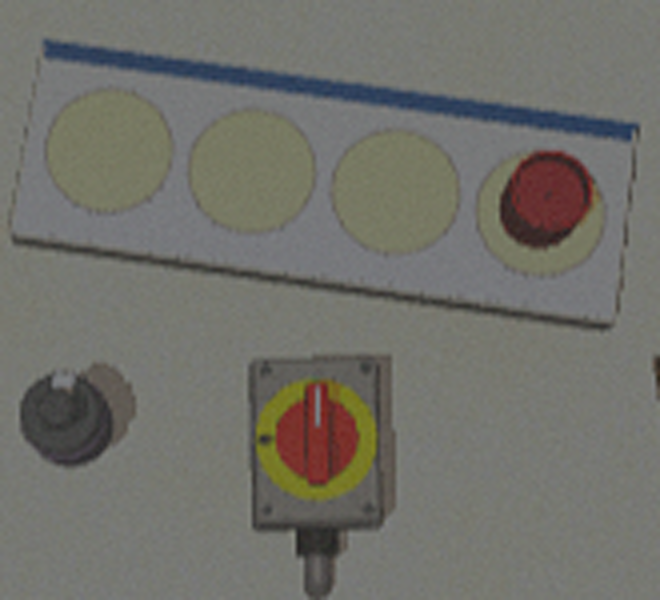

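```bash
python3 - <<'E'
from h import *
np.set_printoptions(precision=1,suppress=True)
def c1(x,y,z): return px('top0',105+(x+.5)/5.7-.5,190+(y+.5)/5.7-.5,z)
def c2(x,y,z): return px('top0',200+(x+.5)/4-.5,115+(y+.5)/4-.5,z)
for n,l,s,k in [('pink',(122,122),(70,116),(103,112)),('green',(342,283),(300,266),(334,275)),('lilac',(630,158),(632,115),(625,150))]:
    a=c1(*l,74);b=c1(*s,74);d=b-a;print(n,a,c1(*k,98),np.linalg.norm(d),np.degrees(np.arctan2(d[1],d[0])))
C=[c2(*p,30) for p in [(109,150),(252,171),(396,192),(541,213)]]
for a in C: print('circ',a)
d=C[0]-C[3];print(np.linalg.norm(d),'stand yaw',np.degrees(np.arctan2(d[1],d[0]))-90)
print('tester',c2(551,192,60))
a=c2(317,383,97);b=c2(317,485,97);print('handle',a,b,(a+b)/2)
bx=[c2(*p,59) for p in [(250,362),(391,356),(384,528),(254,528)]]
print('box',np.array(bx),np.mean(bx,0))
t=[px('top0',x*.64,y*.64,22) for x,y in [(570,320),(679,309),(691,392),(582,403)]]
print('tray',np.array(t),np.mean(t,0)); d=t[0]-t[1]+t[3]-t[2];print(np.degrees(np.arctan2(d[1],d[0]))-90)
print('diff',px('top0',633*.64,232*.64,50),'box',px('top0',208*.64,235*.64,40))
E
```

```text
pink [476.4 393.6  74. ] [477.4 394.6  98. ] 24.316252701394035 84.87044830913474
green [405.5 287.4  74. ] [407.1 285.5  98. ] 20.88418193149414 69.91580959787906
lilac [465.7 159.6  74. ] [466.1 159.   98. ] 19.794365524580233 0.0038091177044794755
circ [654.  140.8  30. ]
circ [641.2  41.3  30. ]
circ [628.5 -58.2  30. ]
circ [ 616.  -157.6   30. ]
300.81965604261165 stand yaw -7.259227977601057
tester [ 623.1 -159.8   60. ]
handle [484.6  -4.9  97. ] [419.8  -6.2  97. ] [452.2  -5.5  97. ]
box [[503.1  38.7  59. ]
 [509.4 -54.2  59. ]
 [396.4 -51.   59. ]
 [394.2  33.2  59. ]] [450.8  -8.3  59. ]
tray [[ 516.7 -239.4   22. ]
 [ 540.8 -428.2   22. ]
 [ 397.9 -441.9   22. ]
 [ 374.4 -257.3   22. ]] [ 457.5 -341.7   22. ]
7.248671147521392
diff [ 669.5 -344.6   50. ] box [650.2 399.3  40. ]
```

Call:
apply_moves(
  series=[
    {"xyz": [15, 35, 0], "turn": -13, "grip": 0},
    {"xyz": [15, 35, 0], "turn": -13, "grip": 0},
    {"xyz": [15, 35, 0], "turn": -13, "grip": 0},
    {"xyz": [15, 35, 0], "turn": -13, "grip": 0},
    {"xyz": [15, 35, 0], "turn": -13, "grip": 0},
    {"xyz": [15, 35, 0], "turn": -13, "grip": 0},
    {"xyz": [15, 35, 0], "turn": -13, "grip": 0},
    {"xyz": [15, 35, 0], "turn": -13, "grip": 0},
    {"xyz": [15, 35, 0], "turn": -13, "grip": 0},
    {"xyz": [15, 35, 0], "turn": -13, "grip": 0},
    {"xyz": [15, 35, 0], "turn": -13, "grip": 0},
    {"xyz": [15, 35, 0], "turn": -13, "grip": 0},
  ],
)

```text
time: 1.15
tcp_pos: [302.6, -256.3, 231.4]
ee_rot: [3.141, 0.033, -0.0]
contact_force: [-0.8, -0.6, 0.3]
grip_width: 0.997
```

Call:
apply_moves(
  series=[
    {"xyz": [15, 25, -4], "turn": 0, "grip": 0},
    {"xyz": [15, 25, -4], "turn": 0, "grip": 0},
    {"xyz": [15, 25, -4], "turn": 0, "grip": 0},
    {"xyz": [15, 25, -4], "turn": 0, "grip": 0},
    {"xyz": [15, 25, -4], "turn": 0, "grip": 0},
    {"xyz": [15, 25, -4], "turn": 0, "grip": 0},
    {"xyz": [15, 25, -4], "turn": 0, "grip": 0},
    {"xyz": [15, 25, -4], "turn": 0, "grip": 0},
    {"xyz": [15, 25, -4], "turn": 0, "grip": 0},
    {"xyz": [15, 25, -4], "turn": 0, "grip": 0},
    {"xyz": [15, 25, -4], "turn": 0, "grip": 0},
  ],
)

```text
time: 2.07
tcp_pos: [452.3, -8.4, 191.1]
ee_rot: [3.141, 0.026, -0.001]
contact_force: [0.2, -1.2, -0.6]
grip_width: 1.005
```

```bash
cat >> h.py <<'E'
from scipy.spatial.transform import Rotation as R
def st():
    s=manip.observe(); m=R.from_rotvec(s['ee_rot']).as_matrix()
    print('t %.2f'%s['time'],'tcp',s['tcp_pos'].round(1),'jaw',np.degrees(np.arctan2(m[1,1],m[0,1])).round(1),'tilt',np.degrees(np.arccos(-m[2,2])).round(2),'w %.3f'%s['grip_width'],'F',s['contact_force'].round(1),'q',s['joints'].round(2))
E
python3 - <<'E'
from h import *
st();snap('wrist','w1');up('w1','w1b',0,0,512,384,1.5)
print(proj('w1',[452.2,-5.5,97]),proj('w1',[484.6,-4.9,97]))
E
```

```text
t 2.07 tcp [452.3  -8.4 191.1] jaw -89.1 tilt 0.07 w 1.005 F [ 0.2 -1.2 -0.6] q [ 0.25  0.23 -0.42  2.    0.12  0.93 -1.78]
[255.27312382 197.50255234] [255.18771553 162.21992764]
```

View pics/w1b.png

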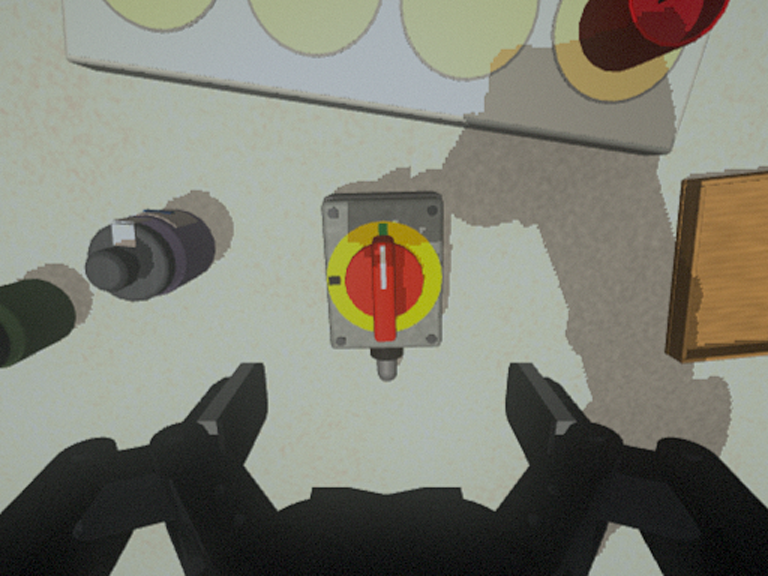

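The handle is ON, with its pointer end at (383,238) (1.5× scale). The disc centre is near (384,280) and the four box screws centre near (383,275). The lilac candle's seal is at (123,230).

```bash
python3 - <<'E'
from h import *
np.set_printoptions(precision=1,suppress=True)
P=lambda x,y,z:px('w1',(x+.5)/1.5-.5,(y+.5)/1.5-.5,z)
print('screws',*[P(*p,59) for p in [(333,212),(434,210),(426,338),(340,340)]])
print('disc',P(384,280,67),'plate',P(385,277,60),'ptr',P(383,238,97),'end',P(385,340,67),P(385,320,97),'cam',np.load('pics/w1.npz')['T'][:3,3])
E
```

```text
screws [498.5  28.8  59. ] [501.  -38.2  59. ] [409.3 -37.1  59. ] [406.6  25.5  59. ]
disc [454.6  -5.8  67. ] plate [454.9  -6.5  60. ] ptr [487.9  -4.8  97. ] end [410.7  -7.3  67. ] [437.   -6.9  97. ] cam [525.8  -5.9 333.7]
```

Call:
apply_moves(
  series=[
    {"xyz": [0.15, 0, -4], "turn": 1, "grip": 0},
    {"xyz": [0.15, 0, -8], "turn": 1, "grip": 0},
    {"xyz": [0.15, 0, -10.5], "turn": 1, "grip": 0.4},
    {"xyz": [0.15, 0, -11.5], "turn": 1, "grip": 0.6},
    {"xyz": [0.15, 0, -11.8], "turn": 1, "grip": 0.8},
    {"xyz": [0.15, 0, -11.8], "turn": 1, "grip": 1},
    {"xyz": [0.15, 0, -11.8], "turn": 1, "grip": 1},
    {"xyz": [0.15, 0, -11.8], "turn": 1, "grip": 1},
    {"xyz": [0.15, 0, -11.8], "turn": 1, "grip": 1},
    {"xyz": [0.15, 0, -11.8], "turn": 1, "grip": 1},
    {"xyz": [0.15, 0, -11.8], "turn": 1, "grip": 1},
  ],
  newtons=30,
)

```text
time: 3.03
tcp_pos: [455.4, -6.7, 75.0]
ee_rot: [3.14, 0.058, 0.005]
contact_force: [-1.3, -2.7, 5.1]
grip_width: 0.16
```

Call:
apply_moves(
  series=[
    {"xyz": [0, 0, 0], "turn": 7, "grip": 1},
    {"xyz": [0, 0, 0], "turn": 14, "grip": 1},
    {"xyz": [0, 0, 0], "turn": 21, "grip": 1},
    {"xyz": [0, 0, 0], "turn": 28, "grip": 1},
    {"xyz": [0, 0, 0], "turn": 35, "grip": 1},
    {"xyz": [0, 0, 0], "turn": 42, "grip": 1},
    {"xyz": [0, 0, 0], "turn": 49, "grip": 1},
    {"xyz": [0, 0, 0], "turn": 56, "grip": 1},
    {"xyz": [0, 0, 0], "turn": 63, "grip": 1},
    {"xyz": [0, 0, 0], "turn": 70, "grip": 1},
    {"xyz": [0, 0, 0], "turn": 77, "grip": 1},
    {"xyz": [0, 0, 0], "turn": 84, "grip": 1},
  ],
)

```text
time: 4.03
tcp_pos: [453.7, -5.0, 74.9]
ee_rot: [2.287, 2.153, 0.0]
contact_force: [-9.2, 5.2, 14.1]
grip_width: 0.155
```

Call:
apply_moves(
  series=[
    {"xyz": [0, 0, 0], "turn": 5, "grip": 1},
    {"xyz": [0, 0, 0], "turn": 5, "grip": 1},
    {"xyz": [0, 0, 0], "turn": 5, "grip": 1},
    {"xyz": [0, 0, 0], "turn": 5, "grip": 0.5},
    {"xyz": [0, 0, 0], "turn": 5, "grip": 0},
    {"xyz": [0, 0, 0], "turn": 5, "grip": 0},
    {"xyz": [0, 0, 0], "turn": 5, "grip": 0},
    {"xyz": [0, 0, 4], "turn": 5, "grip": 0},
    {"xyz": [0, 0, 8], "turn": 5, "grip": 0},
    {"xyz": [0, 0, 12], "turn": 5, "grip": 0},
    {"xyz": [0, 0, 15], "turn": 5, "grip": 0},
    {"xyz": [0, 0, 15], "turn": 5, "grip": 0},
  ],
)

```text
time: 5.03
tcp_pos: [457.3, -5.2, 229.0]
ee_rot: [2.195, 2.238, 0.009]
contact_force: [1.3, -0.6, -0.1]
grip_width: 1.003
```

```bash
python3 - <<'E'
from h import *
st();snap('wrist','w2');up('w2','w2b',0,0,512,384,1.2)
E
```

```text
t 5.03 tcp [457.3  -5.2 229. ] jaw 1.1 tilt 0.51 w 1.003 F [ 1.3 -0.6 -0.1] q [ 0.67  0.29 -0.93  1.92  0.27  1.06 -0.36]
```

View pics/w2b.png

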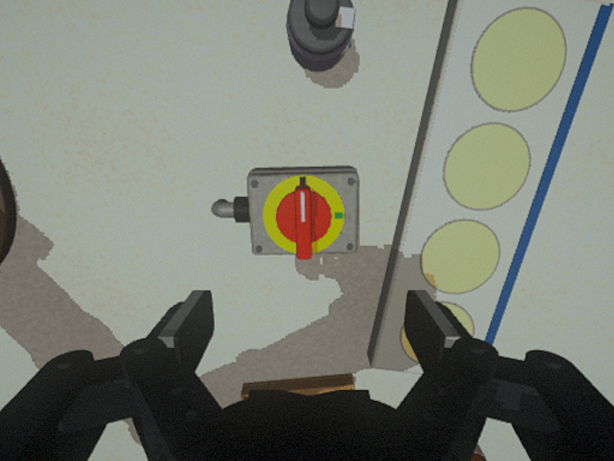

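The pointer now points at the black OFF mark and the stand's lights are off. Next I go to the tester.

Call:
apply_moves(
  series=[
    {"xyz": [16.9, -15.4, -4], "turn": -8, "grip": 0},
    {"xyz": [16.9, -15.4, -4], "turn": -8, "grip": 0},
    {"xyz": [16.9, -15.4, -4], "turn": -8, "grip": 0},
    {"xyz": [16.9, -15.4, -4], "turn": -8, "grip": 0},
    {"xyz": [16.9, -15.4, -4], "turn": -8, "grip": 0},
    {"xyz": [16.9, -15.4, -4], "turn": -8, "grip": 0},
    {"xyz": [16.9, -15.4, -4], "turn": -8, "grip": 0},
    {"xyz": [16.9, -15.4, -4], "turn": -8, "grip": 0},
    {"xyz": [16.9, -15.4, -4], "turn": -8, "grip": 0},
  ],
)

```text
time: 5.83
tcp_pos: [622.3, -159.0, 182.2]
ee_rot: [-2.348, -2.084, 0.001]
contact_force: [-0.4, 0.9, 0.2]
grip_width: 0.999
```

```bash
cat >> h.py <<'E'
def ring(tag,c,r,z,col=(0,255,0)):
    i=cv2.imread(f'pics/{tag}.png')
    for zz in np.atleast_1d(z):
        t=np.linspace(0,2*np.pi,60); p=np.array([proj(tag,[c[0]+r*np.cos(a),c[1]+r*np.sin(a),zz]) for a in t])
        cv2.polylines(i,[p.astype(np.int32)],True,col,1)
    cv2.imwrite(f'pics/{tag}.png',i)
E
python3 - <<'E'
from h import *
st();d=snap('wrist','w3');snap('top','t3')
ring('w3',(623.1,-159.8),27,[90])
ring('t3',(623.1,-159.8),27,[90])
a=cv2.imread('pics/w3.png');b=cv2.imread('pics/t3.png');cv2.imwrite('pics/m3.png',cv2.resize(np.hstack([a,b]),(800,300)))
E
```

```text
t 5.83 tcp [ 622.3 -159.   182.2] jaw -6.8 tilt 0.12 w 0.999 F [-0.4  0.9  0.2] q [ 0.64  0.62 -0.75  1.54  0.44  1.16 -0.32]
```

View pics/m3.png

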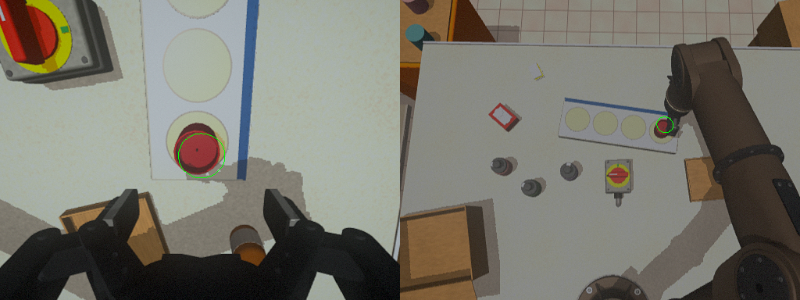

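The green ring shows I was off. The tumbler's rim is at world z = 90 (30 mm of stand plus 60 mm), not 60. I'll recompute using 90.

```bash
python3 - <<'E'
from h import *
print(px('top0',200+551.5/4-.5,115+192.5/4-.5,90).round(1), px('w3',198*1.28,152*1.28,90).round(1))
im=cv2.imread('pics/w3.png').astype(int);m=((im[:,:,2]>90)&(im[:,:,1]<70)).astype(np.uint8);m[:,:150]=0
n,l,s,c=cv2.connectedComponentsWithStats(m);k=1+np.argmax(s[1:,4]);print(s[k],c[k],px('w3',*c[k],90).round(1))
up('w3','w3c',190,130,330,250,4)
E
```

```text
[ 615.1 -155.    90. ] [ 619.5 -154.    90. ]
[ 223  166   58   57 2139] [252.20056101 191.69985975] [ 618.7 -151.2   90. ]
```

View pics/w3c.png

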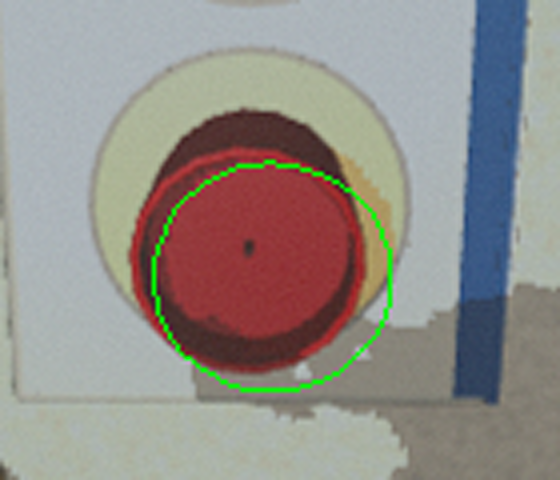

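The rim centre in the crop is (247,261). The overlay ring is centred at (272,276), at 4.4 px/mm. The tester is therefore at about (617.4, −156.4).

Call:
apply_moves(
  series=[
    {"xyz": [-0.55, 0.4, -3], "turn": 0, "grip": 0},
    {"xyz": [-0.55, 0.4, -6], "turn": 0, "grip": 0},
    {"xyz": [-0.55, 0.4, -9], "turn": 0, "grip": 0},
    {"xyz": [-0.55, 0.4, -12], "turn": 0, "grip": 0},
    {"xyz": [-0.55, 0.4, -13.5], "turn": 0, "grip": 0},
    {"xyz": [-0.55, 0.4, -14.3], "turn": 0, "grip": 0},
    {"xyz": [-0.55, 0.4, -14.5], "turn": 0, "grip": 0.25},
    {"xyz": [-0.55, 0.4, -14.5], "turn": 0, "grip": 0.5},
    {"xyz": [-0.55, 0.4, -14.5], "turn": 0, "grip": 0.6},
    {"xyz": [-0.55, 0.4, -14.5], "turn": 0, "grip": 0.8},
    {"xyz": [-0.55, 0.4, -14.5], "turn": 0, "grip": 1},
    {"xyz": [-0.55, 0.4, -14.5], "turn": 0, "grip": 1},
  ],
  newtons=30,
)

```text
time: 6.93
tcp_pos: [618.8, -156.0, 40.1]
ee_rot: [2.349, 2.083, 0.003]
contact_force: [-3.1, 0.4, 7.5]
grip_width: 0.621
```

Call:
apply_moves(
  series=[
    {"xyz": [0, 0, 2], "turn": 0, "grip": 1},
    {"xyz": [0, 0, 5], "turn": 0, "grip": 1},
    {"xyz": [-1, -1, 8], "turn": 0, "grip": 1},
    {"xyz": [-3, -3, 9], "turn": 0, "grip": 1},
    {"xyz": [-5.5, -6, 9], "turn": 0, "grip": 1},
    {"xyz": [-8, -9, 9], "turn": 0, "grip": 1},
    {"xyz": [-10.5, -12, 9], "turn": 0, "grip": 1},
    {"xyz": [-13, -15, 9], "turn": 0, "grip": 1},
    {"xyz": [-15, -17.5, 9], "turn": 0, "grip": 1},
    {"xyz": [-16, -18.5, 9], "turn": 0, "grip": 1},
    {"xyz": [-16, -18.5, 8], "turn": 0, "grip": 1},
    {"xyz": [-16, -18.5, 6], "turn": 0, "grip": 1},
  ],
)

```text
time: 7.93
tcp_pos: [458.4, -343.0, 100.2]
ee_rot: [2.35, 2.078, 0.001]
contact_force: [1.2, 0.1, -2.3]
grip_width: 0.624
```

Call:
apply_moves(
  series=[
    {"xyz": [0, 0, -3], "turn": 0, "grip": 1},
    {"xyz": [0, 0, -5.5], "turn": 0, "grip": 1},
    {"xyz": [0, 0, -7], "turn": 0, "grip": 1},
    {"xyz": [0, 0, -8], "turn": 0, "grip": 1},
    {"xyz": [0, 0, -8.4], "turn": 0, "grip": 1},
    {"xyz": [0, 0, -8.6], "turn": 0, "grip": 1},
    {"xyz": [0, 0, -8.6], "turn": 0, "grip": 1},
    {"xyz": [0, 0, -8.6], "turn": 0, "grip": 1},
  ],
)

```text
time: 8.6
tcp_pos: [457.3, -340.0, 14.0]
ee_rot: [-2.349, -2.085, 0.002]
contact_force: [-8.7, 5.3, 13.5]
grip_width: 0.624
```

```bash
python3 - <<'E'
from h import *
st()
E
```

```text
t 8.60 tcp [ 457.3 -340.    14. ] jaw -6.8 tilt 0.08 w 0.624 F [-8.7  5.3 13.5] q [ 0.99  0.71 -0.65  1.87  0.61  0.77 -0.11]
```

Call:
apply_moves(
  series=[
    {"xyz": [0, 0, 0], "turn": 0, "grip": 0.3},
    {"xyz": [0, 0, 0], "turn": 0, "grip": 0.1},
    {"xyz": [0, 0, 0], "turn": 0, "grip": 0},
    {"xyz": [0, 0, 0], "turn": 0, "grip": 0},
    {"xyz": [0, 0, 3], "turn": 0, "grip": 0},
    {"xyz": [0, 0, 6], "turn": 0, "grip": 0},
    {"xyz": [0, 0, 10], "turn": 0, "grip": 0},
    {"xyz": [0, 4, 14], "turn": 0, "grip": 0},
    {"xyz": [0, 8, 17], "turn": 0, "grip": 0},
    {"xyz": [0, 12, 18], "turn": 0, "grip": 0},
    {"xyz": [0, 16, 18], "turn": 0, "grip": 0},
    {"xyz": [0, 20, 18], "turn": 0, "grip": 0},
  ],
)

```text
time: 9.6
tcp_pos: [458.5, -156.5, 193.4]
ee_rot: [2.349, 2.081, 0.002]
contact_force: [1.2, 1.4, -0.3]
grip_width: 0.999
```

Call:
apply_moves(
  series=[
    {"xyz": [0, 29, 0], "turn": 7, "grip": 0},
    {"xyz": [0, 29, 0], "turn": 7, "grip": 0},
    {"xyz": [0, 29, 0], "turn": 7, "grip": 0},
    {"xyz": [0, 29, 0], "turn": 7, "grip": 0},
    {"xyz": [0, 29, 0], "turn": 7, "grip": 0},
    {"xyz": [0, 29, 0], "turn": 7, "grip": 0},
    {"xyz": [0, 29, 0], "turn": 7, "grip": 0},
    {"xyz": [0, 29, 0], "turn": 7, "grip": 0},
    {"xyz": [0, 29, 0], "turn": 7, "grip": 0},
  ],
)

```text
time: 10.35
tcp_pos: [457.2, 135.5, 192.0]
ee_rot: [-2.211, -2.231, -0.002]
contact_force: [-0.5, -0.7, -0.0]
grip_width: 1.0
```

```bash
python3 - <<'E'
from h import *
st();snap('wrist','w4');snap('top','t4')
ring('w4',(465.9,159.4),26,[74]);ring('w4',(465.9,159.4),13,[98],(0,0,255))
ring('t4',(457.5,-341),27,[64])
for c in [(476.7,394),(406,286.7)]: ring('t4',c,26,[74]);ring('w4',c,26,[74])
a=cv2.imread('pics/w4.png');b=cv2.imread('pics/t4.png');cv2.imwrite('pics/m4.png',cv2.resize(np.vstack([a[:300],b[100:290]]),(627,600)))
E
```

```text
t 10.35 tcp [457.2 135.5 192. ] jaw 0.5 tilt 0.09 w 1.000 F [-0.5 -0.7 -0. ] q [ 0.34  0.39 -0.95  1.92  0.37  1.02 -0.76]
```

View pics/m4.png

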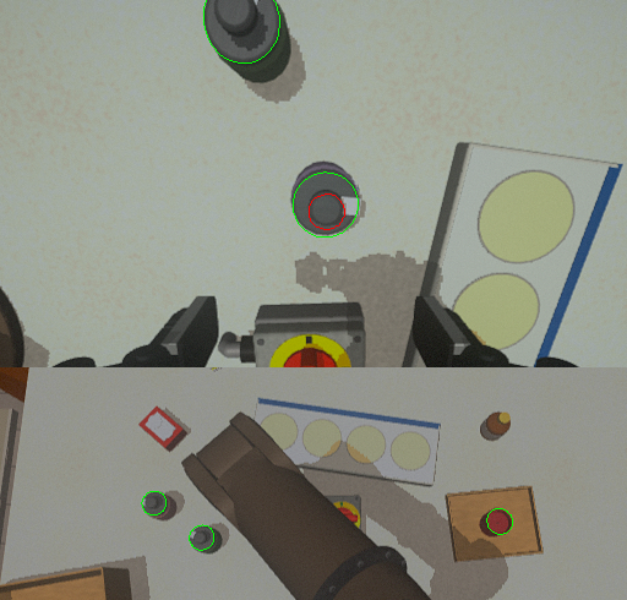

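Both rings sit squarely on the lilac and green candles, and the red tester stands in the tray. The lilac seal at (349,206) faces +x. Next I grasp the lilac candle.

Call:
apply_moves(
  series=[
    {"xyz": [0.85, 2.45, 0], "turn": 0, "grip": 0},
    {"xyz": [0.85, 2.45, -3], "turn": 0, "grip": 0},
    {"xyz": [0.85, 2.45, -6], "turn": 0, "grip": 0},
    {"xyz": [0.85, 2.45, -9], "turn": 0, "grip": 0},
    {"xyz": [0.85, 2.45, -12], "turn": 0, "grip": 0},
    {"xyz": [0.85, 2.45, -14.5], "turn": 0, "grip": 0},
    {"xyz": [0.85, 2.45, -15.8], "turn": 0, "grip": 0},
    {"xyz": [0.85, 2.45, -16.2], "turn": 0, "grip": 0.2},
    {"xyz": [0.85, 2.45, -16.2], "turn": 0, "grip": 0.5},
    {"xyz": [0.85, 2.45, -16.2], "turn": 0, "grip": 1},
    {"xyz": [0.85, 2.45, -16.2], "turn": 0, "grip": 1},
    {"xyz": [0.85, 2.45, -16.2], "turn": 0, "grip": 1},
  ],
  newtons=35,
)

```text
time: 11.45
tcp_pos: [467.0, 156.7, 30.7]
ee_rot: [2.219, 2.223, 0.003]
contact_force: [0.6, 0.0, -1.9]
grip_width: 0.668
```

```bash
python3 - <<'E'
from h import *
st()
E
```

```text
t 11.45 tcp [467.  156.7  30.7] jaw 0.1 tilt 0.12 w 0.668 F [ 0.6  0.  -1.9] q [ 0.12  0.62 -0.75  2.05  0.65  0.72 -1.05]
```

Call:
apply_moves(
  series=[
    {"xyz": [0, 0, 2], "turn": 0, "grip": 1},
    {"xyz": [0, 0, 5], "turn": 0, "grip": 1},
    {"xyz": [0, 0, 8.5], "turn": 0, "grip": 1},
    {"xyz": [2, -2.5, 9.5], "turn": -1, "grip": 1},
    {"xyz": [4, -5, 10], "turn": -2, "grip": 1},
    {"xyz": [6, -8, 10], "turn": -3, "grip": 1},
    {"xyz": [8, -11, 10], "turn": -4, "grip": 1},
    {"xyz": [10, -14, 10], "turn": -5, "grip": 1},
    {"xyz": [12, -16.5, 10], "turn": -6, "grip": 1},
    {"xyz": [14, -19, 10], "turn": -7, "grip": 1},
    {"xyz": [15.5, -21, 10], "turn": -7.4, "grip": 1},
    {"xyz": [16.15, -21.6, 10], "turn": -7.4, "grip": 1},
  ],
)

```text
time: 12.45
tcp_pos: [629.6, -64.8, 129.8]
ee_rot: [2.362, 2.067, -0.001]
contact_force: [0.2, -0.0, -3.4]
grip_width: 0.666
```

Call:
apply_moves(
  series=[
    {"xyz": [0, 0, 0], "turn": 0, "grip": 1},
    {"xyz": [0, 0, -2], "turn": 0, "grip": 1},
    {"xyz": [0, 0, -4], "turn": 0, "grip": 1},
    {"xyz": [0, 0, -4], "turn": 0, "grip": 1},
  ],
)

```text
time: 12.78
tcp_pos: [624.8, -58.5, 86.7]
ee_rot: [-2.353, -2.076, 0.006]
contact_force: [-0.9, -0.4, -3.7]
grip_width: 0.669
```

```bash
python3 - <<'E'
from h import *
st()
E
```

```text
t 12.78 tcp [624.8 -58.5  86.7] jaw -7.2 tilt 0.3 w 0.669 F [-0.9 -0.4 -3.7] q [ 0.48  0.71 -0.74  1.67  0.55  0.99 -0.58]
```

Call:
apply_moves(
  series=[
    {"xyz": [0, 0, -0.5], "turn": 0, "grip": 1},
    {"xyz": [0, 0, -1], "turn": 0, "grip": 1},
    {"xyz": [0, 0, -1.5], "turn": 0, "grip": 1},
    {"xyz": [0, 0, -2], "turn": 0, "grip": 1},
    {"xyz": [0, 0, -2], "turn": 0, "grip": 1},
    {"xyz": [0, 0, -2], "turn": 0, "grip": 1},
  ],
)

```text
time: 13.28
tcp_pos: [627.6, -59.3, 69.6]
ee_rot: [-2.358, -2.076, 0.0]
contact_force: [0.0, 0.6, -2.0]
grip_width: 0.671
```

```bash
python3 - <<'E'
from h import *
st()
E
```

```text
t 13.28 tcp [627.6 -59.3  69.6] jaw -7.3 tilt 0.01 w 0.671 F [ 0.   0.6 -2. ] q [ 0.48  0.73 -0.73  1.68  0.57  0.96 -0.59]
```

Call:
apply_moves(
  series=[
    {"xyz": [0.05, 0, -0.3], "turn": 0, "grip": 1},
    {"xyz": [0.05, 0, -0.6], "turn": 0, "grip": 1},
    {"xyz": [0.05, 0, -0.8], "turn": 0, "grip": 1},
    {"xyz": [0.05, 0, -0.95], "turn": 0, "grip": 1},
    {"xyz": [0.05, 0, -0.95], "turn": 0, "grip": 1},
    {"xyz": [0.05, 0, -0.95], "turn": 0, "grip": 1},
  ],
)

```text
time: 13.78
tcp_pos: [628.1, -59.4, 60.4]
ee_rot: [2.358, 2.076, -0.0]
contact_force: [-2.5, -0.5, 3.6]
grip_width: 0.67
```

Call:
apply_moves(
  series=[
    {"xyz": [0, 0, 0], "turn": 0, "grip": 0.3},
    {"xyz": [0, 0, 0], "turn": 0, "grip": 0.1},
    {"xyz": [0, 0, 0], "turn": 0, "grip": 0},
    {"xyz": [0, 0, 0], "turn": 0, "grip": 0},
    {"xyz": [0, 0, 3], "turn": 0, "grip": 0},
    {"xyz": [0, 0, 6], "turn": 0, "grip": 0},
    {"xyz": [0, 0, 9], "turn": 0, "grip": 0},
    {"xyz": [0, 0, 12], "turn": 0, "grip": 0},
    {"xyz": [-3, 2, 13], "turn": 0, "grip": 0},
    {"xyz": [-6, 4, 13], "turn": 0, "grip": 0},
    {"xyz": [-6, 4, 13], "turn": 0, "grip": 0},
  ],
)

```text
time: 14.7
tcp_pos: [563.3, -14.2, 191.1]
ee_rot: [-2.35, -2.083, 0.001]
contact_force: [-0.4, 0.5, -0.3]
grip_width: 0.997
```

```bash
python3 - <<'E'
from h import *
st()
E
```

```text
t 14.70 tcp [563.3 -14.2 191.1] jaw -6.9 tilt 0.09 w 0.997 F [-0.4  0.5 -0.3] q [ 0.52  0.51 -0.85  1.73  0.42  1.1  -0.58]
```

Call:
apply_moves(
  series=[
    {"xyz": [-2, 4, 0], "turn": 7, "grip": 0},
    {"xyz": [-4, 7.5, 0], "turn": 14, "grip": 0},
    {"xyz": [-6, 11, 0], "turn": 21, "grip": 0},
    {"xyz": [-8, 14.5, 0], "turn": 28, "grip": 0},
    {"xyz": [-9.5, 18, 0], "turn": 35, "grip": 0},
    {"xyz": [-11, 21, 0], "turn": 42, "grip": 0},
    {"xyz": [-12.5, 24, 0], "turn": 49, "grip": 0},
    {"xyz": [-14, 26.5, 0], "turn": 56, "grip": 0},
    {"xyz": [-15, 28.5, 0], "turn": 63, "grip": 0},
    {"xyz": [-15.9, 30, 0], "turn": 70, "grip": 0},
    {"xyz": [-15.9, 30, 0], "turn": 77, "grip": 0},
    {"xyz": [-15.9, 30, 0], "turn": 77, "grip": 0},
  ],
)

```text
time: 15.7
tcp_pos: [408.4, 281.8, 190.0]
ee_rot: [-0.539, -3.094, -0.001]
contact_force: [-0.1, 0.2, -0.3]
grip_width: 0.998
```

```bash
python3 - <<'E'
from h import *
st();snap('wrist','w5');snap('top','t5')
ring('w5',(406,286.7),26,[74]);ring('w5',(406,286.7),13,[98],(0,0,255))
for c in [(476.7,394)]: ring('t5',c,26,[74]);ring('w5',c,26,[74])
for c in [(628.5,-58.2)]: ring('t5',c,26,[104]);
a=cv2.imread('pics/w5.png');b=cv2.imread('pics/t5.png');cv2.imwrite('pics/m5.png',cv2.resize(np.vstack([a[:300],b[100:290]]),(627,600)))
E
```

```text
t 15.70 tcp [408.4 281.8 190. ] jaw 70.2 tilt 0.04 w 0.998 F [-0.1  0.2 -0.3] q [ 0.15  0.55 -1.2   1.87  0.57  1.12 -0.04]
```

View pics/m5.png

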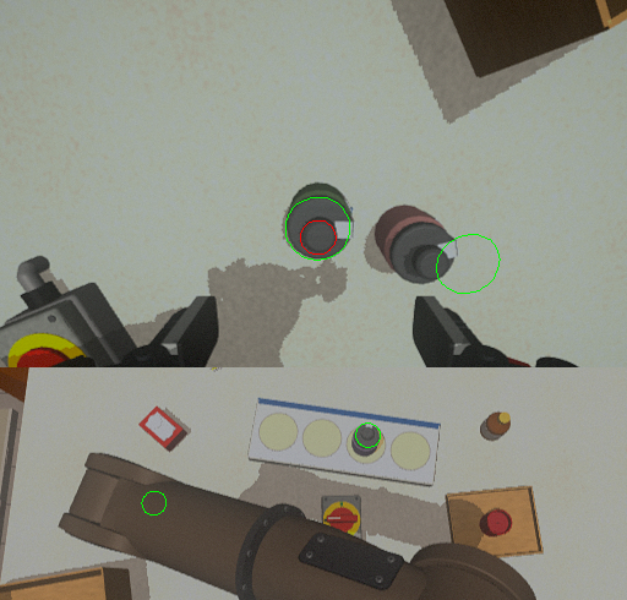

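Green matches its ring and its seal faces about 70°. Pink has been knocked: its lid centre is now at about (419,250) in the mosaic, next to green. Lilac sits in circle 3. I'll measure pink's new pose.

```bash
python3 - <<'E'
from h import *
s=627/512
P=lambda x,y,z:px('w5',x/s,y/s,z).round(1)
a=P(421,249,74);b=P(448,249,74);print('pink',a,P(428,264,98),b,np.degrees(np.arctan2(*(b-a)[1::-1])))
g=P(319,229,74);h=P(343,230,74);print('green',g,P(319,237,98),np.degrees(np.arctan2(*(h-g)[1::-1])))
d=a-g;print(np.linalg.norm(d[:2]),np.degrees(np.arctan2(d[1],d[0])))
i=cv2.imread('pics/w5.png')[150:250,210:390];cv2.imwrite('pics/w5c.png',cv2.resize(i,None,fx=4.4,fy=4.4,interpolation=cv2.INTER_CUBIC))
E
```

```text
pink [450.2 360.6  74. ] [453.3 357.7  98. ] [457.6 381.5  74. ] 70.50262640736455
green [406.  287.6  74. ] [405.6 287.5  98. ] 67.92471220042721
85.33838526712348 58.805956205129945
```

View pics/w5c.png

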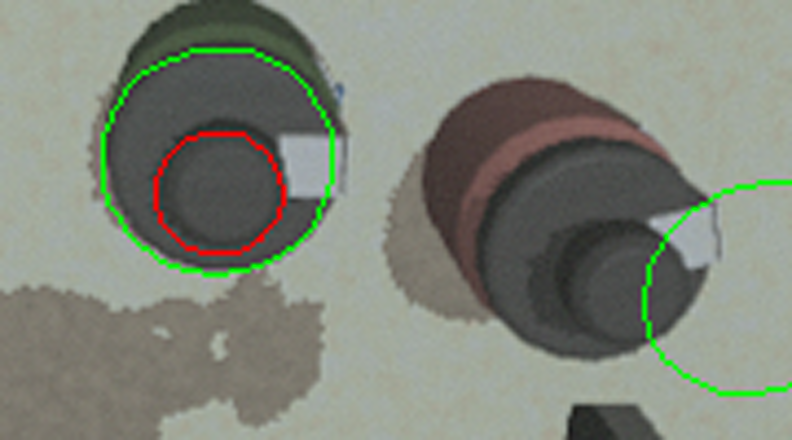

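Pink stands 85 mm from green, at a bearing of 59°. I'll turn the jaws to 10° for the green pick, which clears pink and moves joint 3 away from its limit.

Call:
apply_moves(
  series=[
    {"xyz": [-0.2, 0.5, 0], "turn": -7, "grip": 0},
    {"xyz": [-0.2, 0.5, 0], "turn": -14, "grip": 0},
    {"xyz": [-0.2, 0.5, 0], "turn": -21, "grip": 0},
    {"xyz": [-0.2, 0.5, 0], "turn": -28, "grip": 0},
    {"xyz": [-0.2, 0.5, 0], "turn": -35, "grip": 0},
    {"xyz": [-0.2, 0.5, 0], "turn": -42, "grip": 0},
    {"xyz": [-0.2, 0.5, 0], "turn": -49, "grip": 0},
    {"xyz": [-0.2, 0.5, -1], "turn": -56, "grip": 0},
    {"xyz": [-0.2, 0.5, -2], "turn": -60, "grip": 0},
    {"xyz": [-0.2, 0.5, -3], "turn": -60, "grip": 0},
    {"xyz": [-0.2, 0.5, -4], "turn": -60, "grip": 0},
    {"xyz": [-0.2, 0.5, -4], "turn": -60, "grip": 0},
  ],
)

```text
time: 16.8
tcp_pos: [406.8, 284.4, 148.2]
ee_rot: [-2.024, -2.402, 0.004]
contact_force: [0.0, 0.1, 0.1]
grip_width: 1.001
```

```bash
python3 - <<'E'
from h import *
st();snap('wrist','w6')
for T in ('pics/w6.npz',): pass
a=px('w5',210+595/4.4,150+249/4.4,74);b=px('w5',210+687/4.4,150+235/4.4,74);print(a,b,np.degrees(np.arctan2(*(b-a)[1::-1])))
E
```

```text
t 16.80 tcp [406.8 284.4 148.2] jaw 9.8 tilt 0.15 w 1.001 F [0.  0.1 0.1] q [-0.05  0.47 -0.89  1.93  0.45  0.95 -0.99]
[454.01066455 361.13504019  74.        ] [457.79741469 381.72491339  74.        ] 79.57900015106686
```

Call:
apply_moves(
  series=[
    {"xyz": [-0.05, 0.25, -3], "turn": 0, "grip": 0},
    {"xyz": [-0.05, 0.25, -6], "turn": 0, "grip": 0},
    {"xyz": [-0.05, 0.25, -9], "turn": 0, "grip": 0},
    {"xyz": [-0.05, 0.25, -11], "turn": 0, "grip": 0},
    {"xyz": [-0.05, 0.25, -11.8], "turn": 0, "grip": 0},
    {"xyz": [-0.05, 0.25, -11.8], "turn": 0, "grip": 0},
    {"xyz": [-0.05, 0.25, -11.8], "turn": 0, "grip": 0.3},
    {"xyz": [-0.05, 0.25, -11.8], "turn": 0, "grip": 0.6},
    {"xyz": [-0.05, 0.25, -11.8], "turn": 0, "grip": 1},
    {"xyz": [-0.05, 0.25, -11.8], "turn": 0, "grip": 1},
    {"xyz": [-0.05, 0.25, -11.8], "turn": 0, "grip": 1},
  ],
)

```text
time: 17.77
tcp_pos: [407.0, 288.9, 33.7]
ee_rot: [2.025, 2.402, 0.003]
contact_force: [-2.3, -0.1, 5.6]
grip_width: 0.668
```

```bash
python3 - <<'E'
from h import *
st()
E
```

```text
t 17.77 tcp [407.  288.9  33.7] jaw 9.7 tilt 0.12 w 0.668 F [-2.3 -0.1  5.6] q [-0.18  0.63 -0.75  2.03  0.64  0.73 -1.16]
```

Call:
apply_moves(
  series=[
    {"xyz": [0, 0, 2], "turn": 0, "grip": 1},
    {"xyz": [0, 0, 5], "turn": 0, "grip": 1},
    {"xyz": [0, 0, 8.5], "turn": 0, "grip": 1},
    {"xyz": [2, -2, 10], "turn": -7, "grip": 1},
    {"xyz": [4.5, -4.5, 10], "turn": -14, "grip": 1},
    {"xyz": [7, -7.5, 10], "turn": -21, "grip": 1},
    {"xyz": [9.5, -10, 10], "turn": -28, "grip": 1},
    {"xyz": [12, -12.5, 10], "turn": -35, "grip": 1},
    {"xyz": [14.5, -15, 10], "turn": -42, "grip": 1},
    {"xyz": [17, -17.5, 10], "turn": -49, "grip": 1},
    {"xyz": [19, -20, 10], "turn": -56, "grip": 1},
    {"xyz": [21, -22, 10], "turn": -63, "grip": 1},
  ],
)

```text
time: 18.77
tcp_pos: [617.8, 65.3, 133.0]
ee_rot: [2.985, 0.978, 0.001]
contact_force: [0.8, -0.1, -3.4]
grip_width: 0.664
```

Call:
apply_moves(
  series=[
    {"xyz": [1.4, -1.6, 0], "turn": -7, "grip": 1},
    {"xyz": [2.4, -2.75, 0], "turn": -13.5, "grip": 1},
    {"xyz": [2.4, -2.75, -1], "turn": -13.5, "grip": 1},
    {"xyz": [2.4, -2.75, -3], "turn": -13.5, "grip": 1},
    {"xyz": [2.4, -2.75, -5], "turn": -13.5, "grip": 1},
    {"xyz": [2.4, -2.75, -5], "turn": -13.5, "grip": 1},
    {"xyz": [2.4, -2.75, -5], "turn": -13.5, "grip": 1},
  ],
)

```text
time: 19.35
tcp_pos: [639.4, 41.0, 81.7]
ee_rot: [-3.076, -0.635, 0.004]
contact_force: [-0.8, 0.5, -2.1]
grip_width: 0.666
```

```bash
python3 - <<'E'
from h import *
st()
E
```

```text
t 19.35 tcp [639.4  41.   81.7] jaw -66.7 tilt 0.14 w 0.666 F [-0.8  0.5 -2.1] q [ 0.14  0.65 -0.45  1.66  0.34  0.91 -1.59]
```

Call:
apply_moves(
  series=[
    {"xyz": [0.15, 0, -0.5], "turn": 0, "grip": 1},
    {"xyz": [0.15, 0, -1], "turn": 0, "grip": 1},
    {"xyz": [0.15, 0, -1.3], "turn": 0, "grip": 1},
    {"xyz": [0.15, 0, -1.6], "turn": 0, "grip": 1},
    {"xyz": [0.15, 0, -1.8], "turn": 0, "grip": 1},
    {"xyz": [0.15, 0, -1.8], "turn": 0, "grip": 1},
    {"xyz": [0.15, 0, -1.8], "turn": 0, "grip": 1},
  ],
)

```text
time: 19.93
tcp_pos: [642.2, 40.7, 64.2]
ee_rot: [-3.077, -0.633, -0.0]
contact_force: [0.2, -0.7, -4.8]
grip_width: 0.665
```

Call:
apply_moves(
  series=[
    {"xyz": [0, 0, -0.15], "turn": 0, "grip": 1},
    {"xyz": [0, 0, -0.25], "turn": 0, "grip": 1},
    {"xyz": [0, 0, -0.25], "turn": 0, "grip": 1},
    {"xyz": [0, 0, -0.25], "turn": 0, "grip": 1},
  ],
)

```text
time: 20.27
tcp_pos: [642.4, 40.7, 63.7]
ee_rot: [3.077, 0.632, 0.002]
contact_force: [-7.7, -1.9, 15.9]
grip_width: 0.667
```

Call:
apply_moves(
  series=[
    {"xyz": [0, 0, 0.1], "turn": 0, "grip": 0.3},
    {"xyz": [0, 0, 0.1], "turn": 0, "grip": 0.1},
    {"xyz": [0, 0, 0.1], "turn": 0, "grip": 0},
    {"xyz": [0, 0, 0.1], "turn": 0, "grip": 0},
    {"xyz": [0, 0, 3], "turn": 0, "grip": 0},
    {"xyz": [0, 0, 6], "turn": 0, "grip": 0},
    {"xyz": [0, 0, 9], "turn": 0, "grip": 0},
    {"xyz": [0, 0, 12], "turn": 0, "grip": 0},
    {"xyz": [-2, 3, 13], "turn": 7, "grip": 0},
    {"xyz": [-4, 6, 13], "turn": 14, "grip": 0},
    {"xyz": [-6, 9, 13], "turn": 21, "grip": 0},
    {"xyz": [-8, 12, 13], "turn": 28, "grip": 0},
  ],
)

```text
time: 21.27
tcp_pos: [561.4, 161.8, 192.0]
ee_rot: [2.829, 1.366, 0.002]
contact_force: [-0.1, 0.7, -0.0]
grip_width: 1.0
```

Call:
apply_moves(
  series=[
    {"xyz": [-1.5, 3, 0], "turn": 7, "grip": 0},
    {"xyz": [-3, 6, 0], "turn": 14, "grip": 0},
    {"xyz": [-4.5, 9, 0], "turn": 21, "grip": 0},
    {"xyz": [-6, 12, 0], "turn": 28, "grip": 0},
    {"xyz": [-8, 15, 0], "turn": 35, "grip": 0},
    {"xyz": [-10, 18, 0], "turn": 42, "grip": 0},
    {"xyz": [-10.8, 20, 0], "turn": 49, "grip": 0},
    {"xyz": [-10.8, 20, 0], "turn": 49, "grip": 0},
    {"xyz": [-10.8, 20, 0], "turn": 49, "grip": 0},
  ],
)

```text
time: 22.02
tcp_pos: [453.3, 361.9, 191.5]
ee_rot: [-2.012, -2.412, -0.0]
contact_force: [-0.4, -0.6, 0.4]
grip_width: 1.001
```

```bash
python3 - <<'E'
from h import *
st();snap('wrist','w7');snap('top','t7')
c=(454,361)
ring('w7',c,26,[74]);ring('w7',c,13,[98],(0,0,255))
for c in [(628.5,-58.2),(641.2,41.3)]: ring('t7',c,26,[104]);
a=cv2.imread('pics/w7.png')[80:300,140:400];b=cv2.imread('pics/t7.png')[110:240,150:410]
cv2.imwrite('pics/m7.png',cv2.resize(np.vstack([a,b]),None,fx=1.7,fy=1.7,interpolation=cv2.INTER_CUBIC))
E
```

```text
t 22.02 tcp [453.3 361.9 191.5] jaw 10.3 tilt 0.04 w 1.001 F [-0.4 -0.6  0.4] q [-0.18  0.54 -0.86  1.69  0.45  1.12 -0.99]
```

View pics/m7.png

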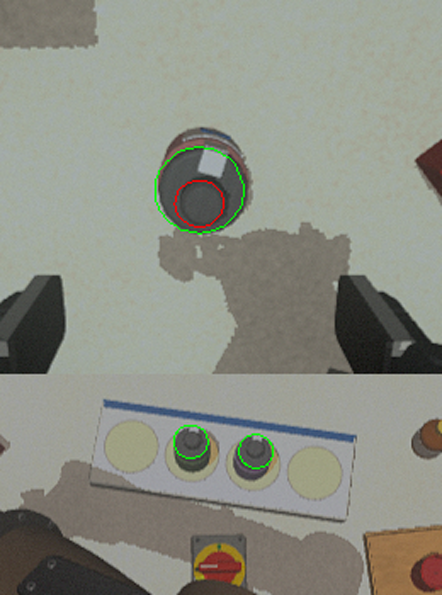

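Pink's ring fits at (454,361) and its seal at (212,162) gives a label yaw of about 79°. Green and lilac stand in circles 2 and 3.

Call:
apply_moves(
  series=[
    {"xyz": [0.05, 0, -3], "turn": 0, "grip": 0},
    {"xyz": [0.05, 0, -6], "turn": 0, "grip": 0},
    {"xyz": [0.05, 0, -9], "turn": 0, "grip": 0},
    {"xyz": [0.05, 0, -12], "turn": 0, "grip": 0},
    {"xyz": [0.05, 0, -14.5], "turn": 0, "grip": 0},
    {"xyz": [0.05, 0, -15.7], "turn": 0, "grip": 0},
    {"xyz": [0.05, 0, -15.9], "turn": 0, "grip": 0},
    {"xyz": [0.05, 0, -15.9], "turn": 0, "grip": 0.3},
    {"xyz": [0.05, 0, -15.9], "turn": 0, "grip": 0.6},
    {"xyz": [0.05, 0, -15.9], "turn": 0, "grip": 1},
    {"xyz": [0.05, 0, -15.9], "turn": 0, "grip": 1},
    {"xyz": [0.05, 0, -15.9], "turn": 0, "grip": 1},
  ],
)

```text
time: 23.12
tcp_pos: [455.4, 361.3, 34.4]
ee_rot: [2.015, 2.41, 0.004]
contact_force: [-1.1, -1.8, 7.5]
grip_width: 0.662
```

```bash
python3 - <<'E'
from h import *
st()
E
```

```text
t 23.12 tcp [455.4 361.3  34.4] jaw 10.2 tilt 0.15 w 0.662 F [-1.1 -1.8  7.5] q [-0.27  0.72 -0.74  1.83  0.64  0.84 -1.14]
```

Call:
apply_moves(
  series=[
    {"xyz": [0, 0, 2], "turn": 0, "grip": 1},
    {"xyz": [0, 0, 5], "turn": 0, "grip": 1},
    {"xyz": [0, 0, 8.5], "turn": -5, "grip": 1},
    {"xyz": [2, -2, 10], "turn": -12, "grip": 1},
    {"xyz": [4, -4.5, 10], "turn": -19, "grip": 1},
    {"xyz": [6, -6.5, 10], "turn": -26, "grip": 1},
    {"xyz": [8, -9, 10], "turn": -33, "grip": 1},
    {"xyz": [10, -11, 10], "turn": -40, "grip": 1},
    {"xyz": [12, -13.5, 10], "turn": -47, "grip": 1},
    {"xyz": [14, -15.5, 10], "turn": -54, "grip": 1},
    {"xyz": [16, -18, 10], "turn": -61, "grip": 1},
    {"xyz": [18, -20, 10], "turn": -68, "grip": 1},
  ],
)

```text
time: 24.12
tcp_pos: [635.6, 158.4, 133.3]
ee_rot: [3.02, 0.862, 0.001]
contact_force: [0.2, 0.0, -5.3]
grip_width: 0.666
```

Call:
apply_moves(
  series=[
    {"xyz": [1, -1, 0], "turn": -7, "grip": 1},
    {"xyz": [1.9, -2.05, 0], "turn": -14, "grip": 1},
    {"xyz": [1.9, -2.05, -1], "turn": -18.5, "grip": 1},
    {"xyz": [1.9, -2.05, -3], "turn": -18.5, "grip": 1},
    {"xyz": [1.9, -2.05, -5], "turn": -18.5, "grip": 1},
    {"xyz": [1.9, -2.05, -5], "turn": -18.5, "grip": 1},
    {"xyz": [1.9, -2.05, -5], "turn": -18.5, "grip": 1},
    {"xyz": [1.9, -2.05, -5], "turn": -18.5, "grip": 1},
  ],
)

```text
time: 24.78
tcp_pos: [654.1, 140.6, 83.9]
ee_rot: [-3.118, -0.376, -0.002]
contact_force: [-0.1, 0.4, -3.0]
grip_width: 0.667
```

```bash
python3 - <<'E'
from h import *
st()
E
```

```text
t 24.78 tcp [654.1 140.6  83.9] jaw -76.3 tilt 0.07 w 0.667 F [-0.1  0.4 -3. ] q [-0.04  0.68 -0.4   1.58  0.3   0.94 -1.87]
```

Contact is expected at about z = 64.

Call:
apply_moves(
  series=[
    {"xyz": [0, 0, -0.5], "turn": 0, "grip": 1},
    {"xyz": [0, 0, -1], "turn": 0, "grip": 1},
    {"xyz": [0, 0, -1.4], "turn": 0, "grip": 1},
    {"xyz": [0, 0, -1.7], "turn": 0, "grip": 1},
    {"xyz": [0, 0, -1.9], "turn": 0, "grip": 1},
    {"xyz": [0, 0, -2.05], "turn": 0, "grip": 1},
    {"xyz": [0, 0, -2.05], "turn": 0, "grip": 1},
    {"xyz": [0, 0, -2.05], "turn": 0, "grip": 1},
  ],
)

```text
time: 25.45
tcp_pos: [653.6, 140.2, 64.5]
ee_rot: [3.118, 0.375, 0.001]
contact_force: [-8.8, -2.5, 19.3]
grip_width: 0.667
```

Call:
apply_moves(
  series=[
    {"xyz": [0, 0, 0.15], "turn": 0, "grip": 0.3},
    {"xyz": [0, 0, 0.15], "turn": 0, "grip": 0.1},
    {"xyz": [0, 0, 0.15], "turn": 0, "grip": 0},
    {"xyz": [0, 0, 0.15], "turn": 0, "grip": 0},
    {"xyz": [0, 0, 3], "turn": 0, "grip": 0},
    {"xyz": [0, 0, 6], "turn": 0, "grip": 0},
    {"xyz": [0, 0, 9], "turn": 0, "grip": 0},
    {"xyz": [0, 0, 12], "turn": 0, "grip": 0},
    {"xyz": [-2.5, -1.5, 13], "turn": 7, "grip": 0},
    {"xyz": [-5, -3, 13], "turn": 14, "grip": 0},
    {"xyz": [-7.5, -5, 13], "turn": 21, "grip": 0},
    {"xyz": [-10, -7, 13], "turn": 28, "grip": 0},
  ],
)

```text
time: 26.45
tcp_pos: [552.6, 70.0, 192.1]
ee_rot: [2.931, 1.129, 0.001]
contact_force: [0.1, -1.1, 0.0]
grip_width: 1.0
```

Call:
apply_moves(
  series=[
    {"xyz": [-2, -1.5, 0], "turn": 7, "grip": 0},
    {"xyz": [-4, -3, 0], "turn": 14, "grip": 0},
    {"xyz": [-6, -4.5, 0], "turn": 21, "grip": 0},
    {"xyz": [-8, -6, 0], "turn": 28, "grip": 0},
    {"xyz": [-10, -7.6, 0], "turn": 35, "grip": 0},
    {"xyz": [-10, -7.6, 0], "turn": 42, "grip": 0},
    {"xyz": [-10, -7.6, 0], "turn": 49, "grip": 0},
    {"xyz": [-10, -7.6, 0], "turn": 49, "grip": 0},
  ],
)

```text
time: 27.12
tcp_pos: [453.6, -6.4, 192.1]
ee_rot: [2.202, 2.241, 0.0]
contact_force: [-0.1, 0.0, -0.6]
grip_width: 0.999
```

```bash
python3 - <<'E'
from h import *
st();snap('wrist','w8');snap('top','t8');snap('scene','s8')
for c in [(628.5,-58.2),(641.2,41.3),(654,140.8)]: ring('t8',c,26,[104]);ring('t8',c,29,[30],(255,255,0))
a=cv2.imread('pics/t8.png')[115:275,190:450];b=cv2.imread('pics/s8.png')[110:270,130:390]
cv2.imwrite('pics/m8.png',cv2.resize(np.vstack([a,b]),None,fx=1.85,fy=1.85,interpolation=cv2.INTER_CUBIC))
E
```

```text
t 27.12 tcp [453.6  -6.4 192.1] jaw 1.0 tilt 0.02 w 0.999 F [-0.1  0.  -0.6] q [ 0.56  0.3  -0.8   1.98  0.26  0.97 -0.36]
```

View pics/m8.png

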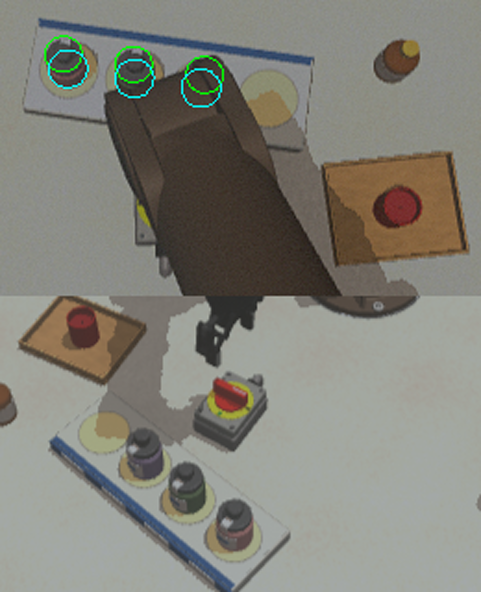

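Three candles stand in circles 1–3 with their labels to the blue rail, the red tester stands upright in the tray, and the handle is still at OFF. Next I switch back on.

Call:
apply_moves(
  series=[
    {"xyz": [0.05, 0.05, -3.5], "turn": 0, "grip": 0},
    {"xyz": [0.05, 0.05, -7], "turn": 0, "grip": 0},
    {"xyz": [0.05, 0.05, -10], "turn": 0, "grip": 0.3},
    {"xyz": [0.05, 0.05, -11.3], "turn": 0, "grip": 0.6},
    {"xyz": [0.05, 0.05, -11.8], "turn": 0, "grip": 0.8},
    {"xyz": [0.05, 0.05, -11.8], "turn": 0, "grip": 1},
    {"xyz": [0.05, 0.05, -11.8], "turn": 0, "grip": 1},
    {"xyz": [0.05, 0.05, -11.8], "turn": 0, "grip": 1},
    {"xyz": [0.05, 0.05, -11.8], "turn": 0, "grip": 1},
    {"xyz": [0.05, 0.05, -11.8], "turn": 0, "grip": 1},
    {"xyz": [0.05, 0.05, -11.8], "turn": 0, "grip": 1},
  ],
  newtons=30,
)

```text
time: 28.18
tcp_pos: [453.6, -4.9, 75.2]
ee_rot: [2.207, 2.235, -0.0]
contact_force: [-5.2, 3.1, 3.7]
grip_width: 0.158
```

Call:
apply_moves(
  series=[
    {"xyz": [0, 0, 0], "turn": -7, "grip": 1},
    {"xyz": [0, 0, 0], "turn": -14, "grip": 1},
    {"xyz": [0, 0, 0], "turn": -21, "grip": 1},
    {"xyz": [0, 0, 0], "turn": -28, "grip": 1},
    {"xyz": [0, 0, 0], "turn": -35, "grip": 1},
    {"xyz": [0, 0, 0], "turn": -42, "grip": 1},
    {"xyz": [0, 0, 0], "turn": -49, "grip": 1},
    {"xyz": [0, 0, 0], "turn": -56, "grip": 1},
    {"xyz": [0, 0, 0], "turn": -63, "grip": 1},
    {"xyz": [0, 0, 0], "turn": -70, "grip": 1},
    {"xyz": [0, 0, 0], "turn": -77, "grip": 1},
    {"xyz": [0, 0, 0], "turn": -84, "grip": 1},
  ],
)

```text
time: 29.18
tcp_pos: [455.4, -6.6, 75.3]
ee_rot: [3.136, 0.172, 0.004]
contact_force: [2.4, -6.6, -4.8]
grip_width: 0.156
```

Call:
apply_moves(
  series=[
    {"xyz": [0, 0, 0], "turn": -5, "grip": 1},
    {"xyz": [0, 0, 0], "turn": -5, "grip": 1},
    {"xyz": [0, 0, 0], "turn": -5, "grip": 1},
    {"xyz": [0, 0, 0], "turn": -5, "grip": 0.5},
    {"xyz": [0, 0, 0], "turn": -5, "grip": 0},
    {"xyz": [0, 0, 0], "turn": -5, "grip": 0},
    {"xyz": [0, 0, 0], "turn": -5, "grip": 0},
    {"xyz": [0, 0, 4], "turn": -5, "grip": 0},
    {"xyz": [0, 0, 8], "turn": -5, "grip": 0},
    {"xyz": [0, 0, 12], "turn": -5, "grip": 0},
    {"xyz": [-3, 0, 14], "turn": -5, "grip": 0},
    {"xyz": [-3, 0, 14], "turn": -5, "grip": 0},
  ],
)

```text
time: 30.18
tcp_pos: [423.0, -4.7, 218.3]
ee_rot: [3.141, 0.049, 0.008]
contact_force: [-0.2, -0.0, -0.4]
grip_width: 1.0
```

Call:
apply_moves(
  series=[
    {"xyz": [-2, -3.5, 1], "turn": 0, "grip": 0},
    {"xyz": [-4, -7, 2], "turn": 0, "grip": 0},
    {"xyz": [-6, -10.5, 2], "turn": 0, "grip": 0},
    {"xyz": [-6, -14, 2], "turn": 0, "grip": 0},
    {"xyz": [-6, -18, 2], "turn": 0, "grip": 0},
    {"xyz": [-6, -22, 2], "turn": 0, "grip": 0},
    {"xyz": [-6, -22, 2], "turn": 0, "grip": 0},
    {"xyz": [-6, -22, 2], "turn": 0, "grip": 0},
    {"xyz": [-6, -22, 2], "turn": 0, "grip": 0},
    {"xyz": [-6, -22, 2], "turn": 0, "grip": 0},
  ],
)

```text
time: 31.02
tcp_pos: [364.2, -224.0, 233.9]
ee_rot: [-3.141, -0.05, 0.001]
contact_force: [-0.8, 0.0, -1.5]
grip_width: 1.004
```

```bash
python3 - <<'E'
from h import *
st();snap('top','t9')
up('t9','m9',195,115,445,270,3.2)
E
```

```text
t 31.02 tcp [ 364.2 -224.   233.9] jaw -88.2 tilt 0.04 w 1.004 F [-0.8  0.  -1.5] q [ 0.53  0.12 -0.11  2.01  0.01  1.01 -1.13]
```

View pics/m9.png

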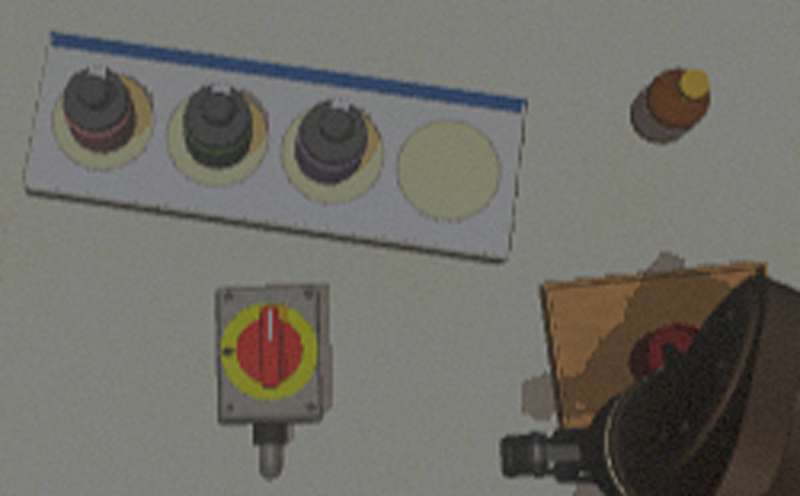

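```bash
python3 - <<'E'
from h import *
f=np.mean([manip.get_image('top')['frame'].astype(float) for _ in range(12)],0)
d=manip.get_image('top');cv2.imwrite('pics/t10.png',np.clip(f*1.6,0,255)[:,:,::-1]);np.savez('pics/t10.npz',K=d['K'],T=d['T'])
up('t10','m10',208,130,318,185,7.2)
P=lambda x,y,z:px('t10',195+x/3.2,115+y/3.2,z)
for l,s,c in [((98,100),(100,72),(654,140.8)),((218,117),(221,90),(641.2,41.3)),((332,134),(341,104),(628.5,-58.2))]:
    a=P(*l,104);b=P(*s,104);e=b-a;print(a.round(1),(a[:2]-c).round(1),np.degrees(np.arctan2(e[1],e[0])).round(1))
E
```

```text
[648.8 137.1 104. ] [-5.2 -3.7] -1.5
[636.6  39.1 104. ] [-4.6 -2.2] -4.6
[624.5 -53.4 104. ] [-4.   4.8] -15.5[ WARN:0@3.841] global loadsave.cpp:1063 imwrite_ Unsupported depth image for selected encoder is fallbacked to CV_8U.
```

View pics/m10.png

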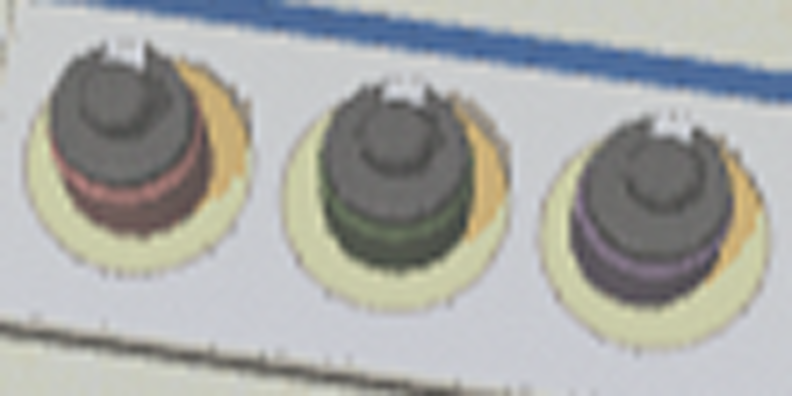

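The seals are at about (127,52), (405,92) and (675,128). The label yaws come out near −2°, −7° and −15°, against a front direction of −7°. That is within 8° (the limit is 17°), and the centres are within about 7 mm of the circles (the limit is 16 mm).

```bash
python3 -c "
from cell import manip
print(manip.finish_job())"
```

```text
the job is handed in; nothing more can be done
None
```

The changeover is done and the job is handed in; no verdict was reported. I switched the isolator off and set the one tester present (red) in the returns tray. The three candles present (pink, green, lilac) went into circles 1 to 3 with labels to the price rail, and I switched the isolator back on. The robot's clock read about 31 s when I made the last checks.

- **Missing items:** I saw no purple tester and no teal candle, so circle 4 is empty.
- **Knocked candle:** pink was knocked a few centimetres aside before I reached it. I measured it again and picked it from its new spot.
- **Measuring error, corrected:** I first took the tester's rim at z = 60 instead of 90 mm. An image overlay showed the error before I grasped it.
- **Last checks (top camera):**
  - The handle points to the ON mark.
  - The candles are upright, about 5–6.5 mm from their circle centres (limit 16 mm).
  - Labels were about 5° (pink), 0–3° (green) and 8° (lilac) off the front direction (limit 17°). Lilac is the least well aligned.
  - The red tester was upright in the tray; the last picture showed it partly hidden by the arm.
  - The diffuser showed no movement in the last picture. The tealight box was outside that crop, but it was in place in an earlier one and the arm never went near it.

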